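# Blow out the dosing cup at the coffee corner

### The arm

A 6-joint arm with a two-finger parallel gripper is mounted at the origin on the work surface. World frame = base frame: x ahead of the robot, y to its left, z up, the work surface at z = 0. Lengths are in m, angles in rad, forces in N, time in s.
With the tool pointing down it reaches from about 0.25 to 0.725 m from the base axis. Payload 9.7 kg.
Tool frame: the origin (TCP) lies midway between the tips of the shut fingers; the grasp point (between the pads) lies 19 mm behind it; z points along the fingers, y is the line along which they close (so a half turn about z gives the same grasp; the last joint's range is limited). The gripper opens to 85 mm and grips with 20 to 120 N. Pads are 22 mm wide; open, the fingers measure 114 mm over their backs; the gripper's body (76 mm by 85 mm) begins 54 mm behind the grasp point. The pads swing forward as they close: fully open they stand 13 mm farther back than shut.
Start: joints at [1.279, 0.087, 0.176, 1.66, 0, 1.571], TCP at [0.158, 0.527, 0.231] pointing down, gripper open.
Joint ranges: [-3.13, 3.13], [-0.85, 1.81], [-1.15, 1.24], [-2.2, 2.28], [-1.44, 1.52], [-3.14, 3.14]. Speed limits (rad/s): [2.22, 2.22, 2.57, 3.14, 3.14, 3.14].

### API

Orientations are given as [roll, pitch, yaw] about the fixed x, y, z axes, in that order (R = Rz(yaw) Ry(pitch) Rx(roll)).
In Python, from bench import manip, imaging gives the robot as it stands.
- The arm moves only by the tool carry_out, never from a script. Its argument "motion" is a list of rows, each a list of 5 numbers: the finger opening in mm, from 0 to 85.4, then the shift along the tool's x, y, z scaled (see below), then the turn about the tool's z scaled (see below). In form: [[gripper, tx, ty, tz, twist], ...]. A call has 1 to 10 rows; each row is the pose to reach, as a shift and turn from the pose commanded when the call began, along the tool's axes at that moment; what a row does not reach only later rows make up. The controller multiplies each number of a shift by 0.12 m and each number of a turn by 1.5 rad. A row lasts 1/10 s, in which the tool goes at most 50 mm and 8.59 degrees, less where a joint would pass 70% of its speed; a pose out of reach is approached as far as the arm can. A call with a number of a shift or a turn outside -1 to 1 is refused whole. A call with a gripper value outside its range is refused whole. The fingers move at their own pace and stop on an object; "force" is the grip in N (left out, the last holds). Time passes only in rows, so rows that repeat a pose let the fingers close. It gives the time, the measured TCP pose, the force, the opening and the grip force at its end, in the units of the state.
- manip.sense(): the state, without advancing time (a new reading comes with each control period).
- imaging.camera(name): name is "scene" or "top" or "wrist"; returns (picture, depth): 480x640x3 uint8, blue, green, red; 480x640 float32, m along the optical axis (not along the pixel's ray), 0 where there is no reading.
- imaging.camera_info(name): a dict with "fov_y" (degrees; the focal length in pixels is half the picture's height over the tangent of half this angle, whatever the lens; pixels are square), "cx", "cy" (the principal point, pixels), "camera_from_world" (4x4, takes a point from world to camera coordinates). Camera axes: x right, y down, z forward; pixel columns grow to the right and rows downward; lengths in m; the calibration is good to about 2 mm. A picture is of the moment at which its call begins: read the wrist's pose just before it. camera_info takes no time and is no camera call; for the wrist camera it gives the pose at the moment of the call.
- manip.hand_in(): hands the job in; it is judged then, once.
The state is a dict: "time": time; "joint_pos": joint angles; "joint_velocities": joint speeds; "tau": joint torques, N m; "ee_pos": TCP position; "ee_rot": TCP orientation; "force": force on the tool from outside, world axes, zero at the start; "moment": the same for the moment, N m; "gripper_width": opening from 0.0 (shut) to 1.0 (fully open); "gripper_force": force on a finger pad.
Only numpy, scipy, OpenCV 4.12 (cv2) and the standard library are available. Lean on these libraries where they do the work, as an engineer would, in place of code of your own. Each camera call takes 0.05 s, during which the arm holds its last target. There are 200 camera calls.

### The job

Slide the black dosing cup along the counter, without lifting or tipping it, until it stands wholly on the orange disc under the air duster's nozzle. Only then squeeze the duster's red trigger all the way in, keep it in for about a second, and let it spring fully back, with the cup still on the disc. Leave the other things on the counter where they are.

Things in the scene. Friction and masses are not known exactly. Their poses are not given: they have to be found in the camera images.
- dosing_cup: open round cup of black plastic, 76 mm across at the rim, 72 mm at the foot, 55 mm high, walls 3 mm, 0.13 to 0.25 kg, loose. Origin: centre of its underside; z up its axis.
- disc (a point): centre of the thin flat orange disc (104 mm across, flush with the counter, fixed to the duster's stand, no edge to climb) on which the cup must stand. The cup is wholly on it when its centre is within 14 mm of this point. Axes as duster.
- duster: white and black cordless air duster like a pistol on its side, fixed in a bracket. Origin: on the counter, centre of the base plate (120 x 100 x 14 mm); z up. White barrel, 42 mm thick, along y at x 0, y -95 to 62 mm, axis at z 140 mm. Black grip, 28 mm wide, 30 mm high, along -x at y 0, z 140 mm, to x -120 mm, then a battery foot 34 mm wide to x -150 mm. All open above.
- nozzle_tip (a point): end of the duster's steel tube (9 mm thick), 95 mm above the counter, over the edge of the cup's place. The tube leaves the barrel along the duster's -y at z 140 mm to y -150 mm, then bends down to this tip at (-22, -182, 95) mm; the disc's centre is at (-40, -200, 0) mm. Axes as duster.
- trigger (a joint): red trigger bar, 88 mm long, 10 mm thick, 26 mm high (z 127 to 153 mm), on the grip's -y side, hinged on an upright pin at (-22, -26) mm in the duster's axes, free end towards -x. Value in rad: 0 released (splayed 0.22 from the grip), 0.22 fully in (parallel to the grip, 7 mm off). Sprung back; at the squeeze point 4 N starts it, 8 N holds it in.
- squeeze_point (a point): where to squeeze: (-87, -8.5, 140) mm in the duster's axes (same axes), midway between the outer faces of the grip and the fully squeezed trigger: grip face 22.5 mm to +y, squeezed trigger face 22.5 mm to -y, released trigger face about 37 mm to -y (41 mm at its free end).
- jar: low grey jar with a steel lid, 68 mm across, 62 mm high, loose bystander; it and the cup may stand in either's place. Origin: centre of its underside.
- tamper: steel coffee tamper standing upright, 58 mm across, 75 mm high, loose bystander. Origin: centre of its underside.
- portafilter: steel filter basket 68 mm across and 32 mm high with a black handle reaching 168 mm along its -x, loose bystander. Origin: centre of the basket's underside.
- spoon: steel spoon with a wooden handle, 150 mm long along its x, lying flat, loose bystander. Origin: under its middle.
- tin: lavender coffee tin, 75 x 100 x 125 mm with a steel cap to 139 mm, loose bystander. Origin: centre of its underside.
- tumbler: amber glass, 76 mm across, 110 mm high, loose bystander. Origin: centre of its underside.
Not all that is in view belongs to the job. What is meant by the dosing_cup is not turquoise, and is the smaller of those in its own colour.

How it is judged:
On the way, in this order (a step that is already met when the one before it is completed fails the run):
1. the cup stands still, wholly on the orange disc (centre within 14 mm), trigger not squeezed (horizontal distance between dosing_cup and disc below 0.014 m and height (world z) of dosing_cup below 0.006 m and angle between dosing_cup's own z axis and vertical below 0.1 rad and linear speed of dosing_cup below 0.02 m/s and value of joint trigger below 0.1 rad), for 0.2 s.
2. the trigger is fully in (above 0.18 rad) for 0.5 s with the cup on the disc (horizontal distance between dosing_cup and disc below 0.014 m and height (world z) of dosing_cup below 0.006 m and value of joint trigger above 0.18 rad), for 0.5 s.
3. the trigger has sprung back (below 0.03 rad) (value of joint trigger below 0.03 rad), for 0.2 s.
At the end, for the whole second after the job is handed in: The cup stands upright and at rest on the counter with its centre within 14 mm of the disc's centre, and the trigger is released (below 0.03 rad) (horizontal distance between dosing_cup and disc below 0.014 m and height (world z) of dosing_cup below 0.006 m and angle between dosing_cup's own z axis and vertical below 0.1 rad and linear speed of dosing_cup below 0.02 m/s and value of joint trigger below 0.03 rad); the robot touches nothing.
It fails at once if the trigger is squeezed (above 0.1 rad) while the cup is not on the disc (centre over 20 mm away) (value of joint trigger above 0.1 rad and horizontal distance between dosing_cup and disc above 0.02 m).
It fails at once if the cup is lifted more than 15 mm off the counter (height (world z) of dosing_cup above 0.015 m).
It fails at once if the cup is tipped more than 0.4 rad (angle between dosing_cup's own z axis and vertical above 0.4 rad).
It fails at once if one of the other things is moved more than 30 mm: the low jar, the tamper, the portafilter, the spoon, the tin, the glass (distance of any of jar, tamper, portafilter, spoon, tin, tumbler from where it was at the start of the episode above 0.03 m).
It also fails if it takes over 56 s, if anything falls off the work surface, if the arm or the gripper's body presses on something with over 40 N, if the wrist force passes 120 N, or if a joint passes its speed limit or range.

## Working session

There is one attempt and no reset: what is moved stays moved. The work goes in short steps, Python scripts to look and compute and a tool call to move; the robot and the scene stay as the last step left them, time stands still between calls to the robot, and variables do not carry over. Pictures are saved under pics/ and viewed, at most 10 in all, crops included, and the job is handed in when it is done.

Besides the shell and the picture viewer there is one more tool, called after "Request:" in YAML: its name, and indented under it one key for each argument. carry_out: Moves the arm, as the interface text tells. Shifts and turns lie within -1 to 1; 1 stands for 0.12 m of shift or 1.5 rad of turn. Its arguments: {"type":"object","properties":{"motion":{"type":"array"},"force":{"type":"number"}},"required":["motion"]}

```bash
mkdir -p pics; ls
cat > h.py <<'E'
from bench import manip, imaging
import numpy as np, cv2
def world(name):
    ci=imaging.camera_info(name); im,d=imaging.camera(name)
    f=240/np.tan(np.radians(ci["fov_y"])/2); T=np.linalg.inv(np.array(ci["camera_from_world"]))
    v,u=np.mgrid[:480,:640]
    P=np.stack([(u-ci["cx"])/f*d,(v-ci["cy"])/f*d,d],-1)@T[:3,:3].T+T[:3,3]
    P[d==0]=np.nan
    return im,P
E
python3 - <<'E'
from h import *
s=manip.sense(); print(s)
for n in("top","scene"):
    im,P=world(n); np.save(n+".npy",P); cv2.imwrite(f"pics/{n}0.png",im)
    print(n,imaging.camera_info(n))
E
```

```text
pics
{'time': 0.0, 'joint_pos': array([ 1.27898268e+00,  8.74566201e-02,  1.75118499e-01,  1.65981099e+00,
       -1.68629305e-05,  1.57081336e+00]), 'joint_velocities': array([-0.00026402,  0.00091881,  0.0007226 , -0.00033553,  0.00097797,
       -0.00036077]), 'tau': array([ 1.22090583e-03, -5.20387459e+01,  4.64803362e+01,  1.64762407e-02,
        1.58083376e-04,  6.51246694e-06]), 'ee_pos': array([0.15816496, 0.52651708, 0.23057695]), 'ee_rot': array([-3.14023987e+00,  1.68859638e-05,  2.84976199e+00]), 'force': array([-0.09172707,  0.05893481,  1.15695415]), 'moment': array([0.00883182, 0.06047273, 0.006271  ]), 'gripper_force': 0.0, 'gripper_width': 0.997342988795804}
top {'fov_y': 54.64703912283547, 'cx': 319.9655674453377, 'cy': 235.52200029288474, 'camera_from_world': array([[ 0.01167435, -0.99984406, -0.01325045,  0.01205517],
       [-0.98553143, -0.00926439, -0.16923939,  0.56136759],
       [ 0.16909024,  0.0150345 , -0.9854859 ,  1.04128346],
       [ 0.        ,  0.        ,  0.        ,  1.        ]])}
scene {'fov_y': 47.944544202754386, 'cx': 309.21214596846335, 'cy': 240.96325673374417, 'camera_from_world': array([[ 0.77209115,  0.63546583,  0.0076442 , -0.44087024],
       [ 0.51079313, -0.6133675 , -0.60238749, -0.23367944],
       [-0.37810796,  0.46900265, -0.7981672 ,  1.70341934],
       [ 0.        ,  0.        ,  0.        ,  1.        ]])}
```

View pics/top0.png

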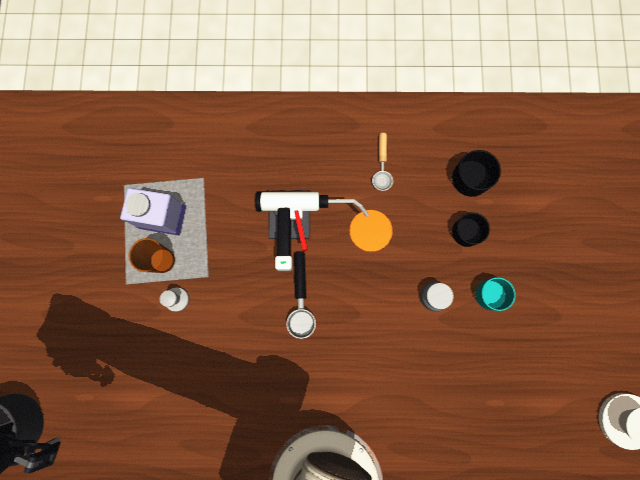

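View pics/scene0.png

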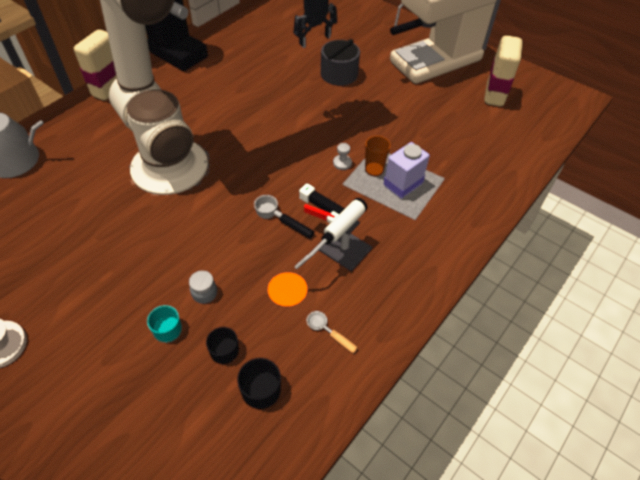

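The cup-shaped things in the top view are the big black cup at (476,172), the small black cup at (470,229), the turquoise cup at (497,294) and the grey lidded jar at (437,296). The dosing cup is the smaller black one, at (470,229). The disc is at (371,231), and the duster's axes look close to the world axes.

Run:
```python
from h import *
P=np.load("top.npy"); im=cv2.imread("pics/top0.png"); hsv=cv2.cvtColor(im,cv2.COLOR_BGR2HSV)
def fit(m):
    q=P[m][:,:2].astype(np.float32); (c,r)=cv2.minEnclosingCircle(q); return np.round(c,4),round(r,4),len(q)
o=cv2.inRange(hsv,(10,180,180),(22,255,255))>0
o[:, :330]=0;o[:,410:]=0;o[:200]=0
print("disc",fit(o&(abs(P[...,2])<.01)))
def box(u0,u1,v0,v1,zlo,zhi):
    m=np.zeros((480,640),bool); m[v0:v1,u0:u1]=1; return m&(P[...,2]>zlo)&(P[...,2]<zhi)
for n,b in dict(small=(445,498,205,253),big=(445,505,145,203),turq=(475,520,272,318),jar=(415,460,275,315)).items():
    m=box(*b,.03,.2); z=np.nanmax(P[...,2][m]); print(n,fit(m&(P[...,2]>z-.008)),"zmax",round(float(z),4))
b=P[box(255,330,180,220,.13,.2)]; w=(b[:,2]>.150); q=b[w][:,:2]
print("barrel",cv2.minAreaRect(q.astype(np.float32)))
g=P[box(270,296,212,275,.14,.2)][:,:2]; print("grip",cv2.minAreaRect(g.astype(np.float32)))
r=((hsv[...,0]<5)|(hsv[...,0]>175))&(hsv[...,1]>200)&(hsv[...,2]>150)&box(285,315,205,255,.1,.2)
t=P[r][:,:2]; print("trig",cv2.minAreaRect(t.astype(np.float32)),np.nanmean(P[r][:,2]))
t=P[box(325,372,195,220,.09,.2)]; print("tube end",t[t[:,1].argmin()],t[t[:,2].argmin()])
cv2.imwrite("pics/c1.png",cv2.resize(im[140:320,240:520],None,fx=2.8,fy=2.8,interpolation=cv2.INTER_CUBIC))
```

```text
disc (array([ 0.584 , -0.1052]), 0.0532, 1386)
small (array([ 0.5816, -0.3371]), 0.0383, 125) zmax 0.0595
big (array([ 0.7178, -0.353 ]), 0.0501, 219) zmax 0.0758
turq (array([ 0.4298, -0.3872]), 0.0383, 143) zmax 0.0594
jar (array([ 0.4235, -0.2531]), 0.03, 484) zmax 0.0666
barrel ((0.6079548597335815, 0.07976851612329483), (0.06076894700527191, 0.15532399713993073), 0.3580295741558075)
grip ((0.5330830812454224, 0.09026338160037994), (0.038827624171972275, 0.12425354868173599), 89.2110595703125)
trig ((0.5549980401992798, 0.059045951813459396), (0.0840197503566742, 0.009137089364230633), 13.4452543258667) 0.1514844132155638
tube end [ 0.59760536 -0.08781489  0.10051635] [ 0.59836674 -0.08364287  0.09680903]
```

View pics/c1.png

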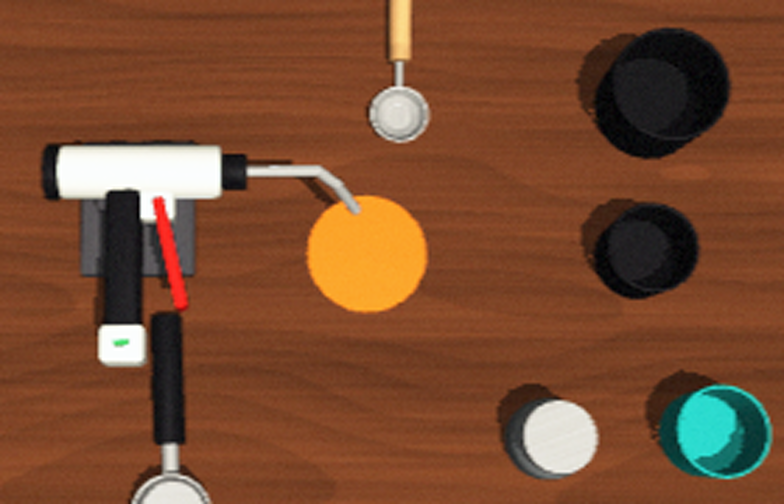

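The crop confirms the choice: the small black cup (crop 645,252) has a 38 mm rim radius, and the larger black one has 50 mm. The disc is at (0.584,-0.105) and the nozzle overhangs its +x+y side, so I'll push the cup from the -y side with two spread fingers.

Request:
carry_out:
  motion:
    - [45,-0.83,-0.94,0,0.3]
    - [45,-0.83,-0.94,0,0.5]
    - [45,-0.83,-0.94,0,0.7]
    - [45,-0.83,-0.94,0,0.853]
    - [45,-0.83,-0.94,0,0.853]
    - [45,-0.83,-0.94,0,0.853]
    - [45,-0.83,-0.94,0,0.853]
    - [45,-0.83,-0.94,0,0.853]
    - [45,-0.83,-0.94,0,0.853]
    - [45,-0.83,-0.94,0,0.853]

```text
time: 1.1
ee_pos: [0.2211, 0.3899, 0.231]
ee_rot: [-3.141, 0.001, 1.569]
force: [-0.5, -0.0, 0.6]
gripper_width: 0.526
gripper_force: 0.0
```

Request:
carry_out:
  motion:
    - [45,-0.4,0.2,0,0]
    - [45,-0.8,0.4,0,0]
    - [45,-1,0.46,0,0]

```text
time: 1.4
ee_pos: [0.2768, 0.2681, 0.2311]
ee_rot: [3.142, 0.001, 1.573]
force: [0.7, 0.0, 0.2]
gripper_width: 0.526
gripper_force: 0.0
```

Request:
carry_out:
  motion:
    - [45,-0.4,0.2,0,0]
    - [45,-0.8,0.4,0,0]
    - [45,-1,0.46,0,0]

```text
time: 1.7
ee_pos: [0.3321, 0.1477, 0.2312]
ee_rot: [3.141, 0.0, 1.572]
force: [0.1, 0.2, 0.3]
gripper_width: 0.525
gripper_force: 0.0
```

Request:
carry_out:
  motion:
    - [45,-0.4,0.2,0,0]
    - [45,-0.8,0.4,0,0]
    - [45,-1,0.46,0,0]

```text
time: 2.0
ee_pos: [0.3873, 0.0274, 0.231]
ee_rot: [3.141, 0.0, 1.572]
force: [0.8, 1.6, 0.6]
gripper_width: 0.525
gripper_force: 0.0
```

Request:
carry_out:
  motion:
    - [45,-0.4,0.2,0,0]
    - [45,-0.8,0.4,0,0]
    - [45,-1,0.46,0,0]

```text
time: 2.3
ee_pos: [0.4425, -0.0928, 0.2307]
ee_rot: [-3.141, 0.0, 1.572]
force: [0.8, 1.6, -0.1]
gripper_width: 0.523
gripper_force: 0.0
```

Request:
carry_out:
  motion:
    - [45,-0.4,0.2,0,0]
    - [45,-0.8,0.4,0,0]
    - [45,-1,0.46,0,0]

```text
time: 2.6
ee_pos: [0.4977, -0.2128, 0.2303]
ee_rot: [-3.141, -0.0, 1.572]
force: [-0.1, 0.9, -0.3]
gripper_width: 0.525
gripper_force: 0.0
```

Request:
carry_out:
  motion:
    - [45,-0.4,0.2,0,0]
    - [45,-0.8,0.4,0,0]
    - [45,-1,0.46,0,0]
    - [45,-1,0.46,0,0]

```text
time: 3.0
ee_pos: [0.5524, -0.3335, 0.2285]
ee_rot: [-3.139, -0.001, 1.57]
force: [1.0, 0.2, -0.2]
gripper_width: 0.524
gripper_force: 0.0
```

Request:
carry_out:
  motion:
    - [45,-0.52,0.245,0,0]
    - [45,-0.52,0.245,0.3,0]
    - [45,-0.52,0.245,0.6,0]
    - [45,-0.52,0.245,0.9,0]
    - [45,-0.52,0.245,1,0]

```text
time: 3.5
ee_pos: [0.5798, -0.391, 0.1066]
ee_rot: [-3.136, -0.004, 1.573]
force: [0.7, -0.6, -0.3]
gripper_width: 0.527
gripper_force: 0.0
```

Run:
```python
from h import *
print(manip.sense()["ee_pos"])
im,P=world("scene"); np.save("s1.npy",P); a=im[200:440,80:400]; 
im2,P2=world("top"); b=im2[140:320,340:580]
cv2.imwrite("pics/c2.png",np.hstack([cv2.resize(a,(400,300)),cv2.resize(b,(400,300))]))
```

```text
[ 0.57978252 -0.39103029  0.106612  ]
```

View pics/c2.png

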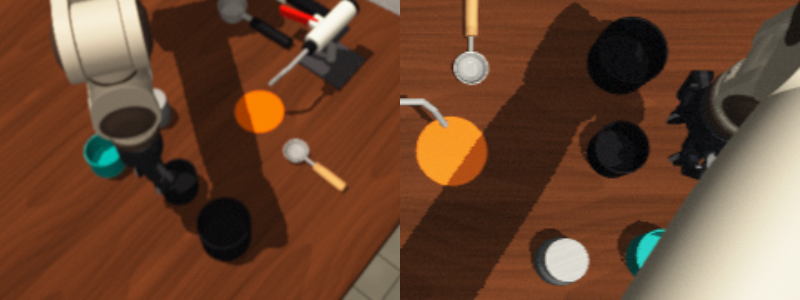

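The fingers stand clear beyond the cup on its -y side: fingers at (690,130) in the right half of the crop, cup at (617,150). I'll go down now.

Request:
carry_out:
  motion:
    - [45,-0.03,0.01,0.25,0]
    - [45,-0.03,0.01,0.5,0]
    - [45,-0.03,0.01,0.7,0]
    - [45,-0.03,0.01,0.7,0]

```text
time: 4.0
ee_pos: [0.5819, -0.3953, 0.0262]
ee_rot: [-3.139, -0.001, 1.571]
force: [0.1, -0.5, -0.6]
gripper_width: 0.529
gripper_force: 0.0
```

Request:
carry_out:
  motion:
    - [45,0.05,0,0.03,0]
    - [45,0.1,0,0.05,0]
    - [45,0.15,0,0.05,0]
    - [45,0.2,0,0.05,0]
    - [45,0.25,0,0.05,0]
    - [45,0.3,0,0.05,0]
    - [45,0.35,0,0.05,0]
    - [45,0.4,0,0.05,0]
    - [45,0.45,0,0.05,0]
    - [45,0.5,0,0.05,0]

```text
time: 5.0
ee_pos: [0.5827, -0.3358, 0.0215]
ee_rot: [3.141, 0.0, 1.57]
force: [0.5, -4.5, 4.9]
gripper_width: 0.529
gripper_force: 2.8
```

```bash
cat >> h.py <<'E'
def cup(box=(355,500,195,265)):
    im,P=world("top"); u0,u1,v0,v1=box
    m=np.zeros((480,640),bool); m[v0:v1,u0:u1]=1
    m&=(P[...,2]>.052)&(P[...,2]<.064)&(im.max(-1)<60)
    n,l,st,_=cv2.connectedComponentsWithStats(m.astype(np.uint8))
    q=P[m][:,:2]; A=np.c_[2*q,np.ones(len(q))]
    e=manip.sense()["ee_pos"]; q=q[q[:,1]>e[1]+.012]; A=np.c_[2*q,np.ones(len(q))]
    s=np.linalg.lstsq(A,(q**2).sum(1),rcond=None)[0]
    print("cup fit",s[:2],np.sqrt(s[2]+s[:2]@s[:2]),"n",len(q),"maxy",q[:,1].max(),"x",q[:,0].min(),q[:,0].max(),"ee",e)
    return im,P
E
python3 - <<'E'
from h import *
im,P=cup(); cv2.imwrite("pics/c3.png",cv2.resize(im[140:320,340:580],(800,600)))
E
```

```text
cup fit [ 0.58305147 -0.29309651] 0.03626939279129959 n 98 maxy -0.2550736412494289 x 0.5452840232189191 0.6194587730106151 ee [ 0.5826908  -0.33492031  0.02145146]
```

View pics/c3.png

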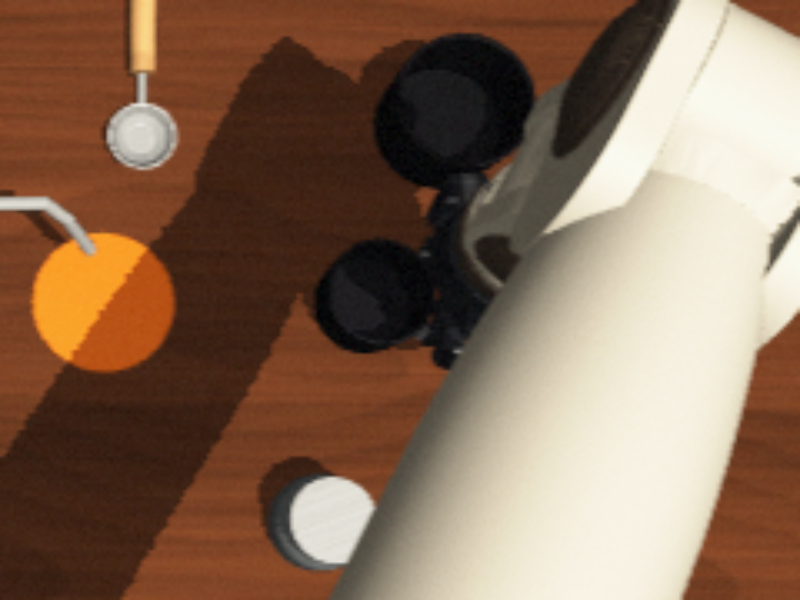

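The push works: the cup sits in the finger fork at (375,295), heading straight for the disc at (105,300). While it slides I'll check where the wrist camera is mounted, for clearance from the tube.

Request:
carry_out:
  motion:
    - [45,0.1,0,0,0]
    - [45,0.2,0,0,0]
    - [45,0.3,0,0,0]
    - [45,0.4,0,0,0]
    - [45,0.5,0,0,0]
    - [45,0.6,0,0,0]
    - [45,0.7,0,0,0]
    - [45,0.8,0,0,0]
    - [45,0.87,0,0,0]
    - [45,0.9,0,0,0]

```text
time: 6.05
ee_pos: [0.5827, -0.2271, 0.0213]
ee_rot: [-3.142, -0.0, 1.571]
force: [0.2, -3.7, 4.4]
gripper_width: 0.527
gripper_force: 2.5
```

Run:
```python
from h import *
cup()
print(np.linalg.inv(imaging.camera_info("wrist")["camera_from_world"])[:3,3])
im,P=world("scene")
e=manip.sense()["ee_pos"]
m=(np.abs(P[...,0]-e[0])<.08)&(P[...,2]>.09)&(P[...,2]<.2)&(P[...,1]>e[1])&(P[...,1]<e[1]+.12)
q=P[m]; 
for z in np.arange(.09,.2,.015):
    k=q[(q[:,2]>z)&(q[:,2]<z+.015)]
    if len(k): print(round(z,3),len(k),"max y rel",k[:,1].max()-e[1])
cv2.imwrite("pics/c4.png",cv2.resize(im[180:420,100:420],(800,600)))
```

```text
cup fit [ 0.58290464 -0.18432487] 0.03625345372320583 n 85 maxy -0.1474721839018789 x 0.5461976715461682 0.6203084663534206 ee [ 0.5826126  -0.22692735  0.02119207]
[ 0.58329199 -0.15103347  0.16349605]
0.09 11 max y rel 0.013161940172944281
0.105 6 max y rel 0.012836293392156889
0.12 52 max y rel 0.014568539374433559
0.135 11 max y rel 0.008862547468630716
0.15 19 max y rel 0.02072016977504612
0.165 23 max y rel 0.028776537922133333
0.18 29 max y rel 0.018388249300603482
0.195 14 max y rel 0.024157280840242906
```

View pics/c4.png

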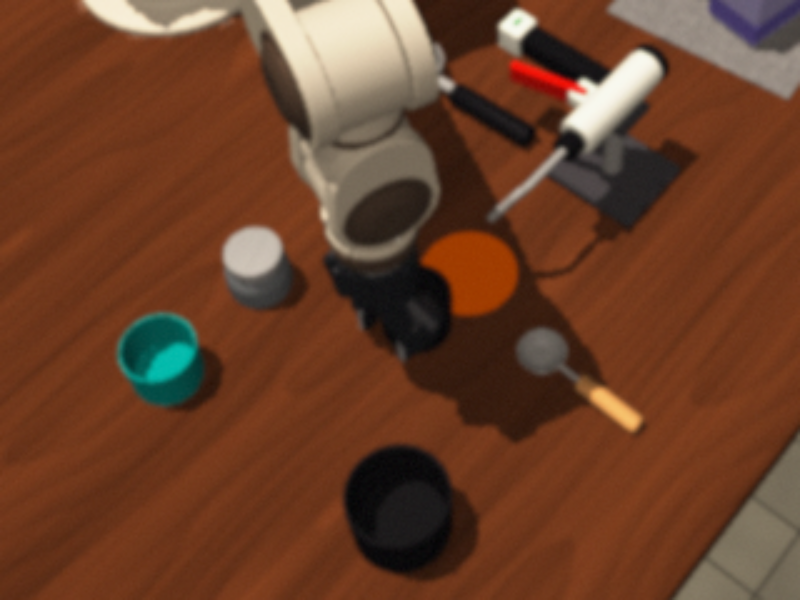

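The fork has pushed the cup to y -0.184. The wrist camera is mounted 76 mm out on the tube side, so I'll back off and turn the wrist half round before going under the tube.

Request:
carry_out:
  motion:
    - [45,-0.2,0,0,0]
    - [45,-0.42,0,0,0.1]
    - [45,-0.42,0,0,0.2]
    - [45,-0.42,0,0,0.3]
    - [45,-0.42,0,0,0.4]
    - [45,-0.42,0,0,0.5]
    - [45,-0.42,0,0,0.6]
    - [45,-0.42,0,0,0.7]
    - [45,-0.42,0,0,0.8]
    - [45,-0.42,0,0,0.9]

```text
time: 7.15
ee_pos: [0.5821, -0.2782, 0.0203]
ee_rot: [-3.14, 0.001, 0.214]
force: [-0.4, -0.2, -0.2]
gripper_width: 0.526
gripper_force: 0.0
```

Request:
carry_out:
  motion:
    - [45,0,0,0,0.1]
    - [45,0,0,0,0.2]
    - [45,0,0,0,0.3]
    - [45,0,0,0,0.4]
    - [45,0,0,0,0.5]
    - [45,0,0,0,0.6]
    - [45,0,0,0,0.7]
    - [45,0,0,0,0.8]
    - [45,0,0,0,0.9]
    - [45,0,0,0,1]

```text
time: 8.15
ee_pos: [0.5155, -0.3638, 0.0205]
ee_rot: [-3.002, 0.023, -0.676]
force: [0.5, 0.7, 0.1]
gripper_width: 0.532
gripper_force: 0.0
```

Request:
carry_out:
  motion:
    - [45,0,0,0,0.1]
    - [45,0,0,0,0.194]
    - [45,0,0,0,0.194]
    - [45,0,0,0,0.194]

```text
time: 8.55
ee_pos: [0.4478, -0.4247, 0.0209]
ee_rot: [-2.957, 0.064, -0.842]
force: [-0.4, -0.2, 0.1]
gripper_width: 0.524
gripper_force: 0.0
```

Run:
```python
from h import *
cup((355,440,195,265))
```

```text
cup fit [ 0.58294087 -0.18386277] 0.03606758287197037 n 111 maxy -0.14713226489359008 x 0.5463269235893322 0.6207775355708224 ee [ 0.44641676 -0.42572001  0.02112494]
```

Run:
```python
from h import *
s=manip.sense(); print(s["joint_pos"],s["ee_rot"],s["force"])
im,P=world("top"); cv2.imwrite("pics/c5.png",im)
```

```text
[-0.84551711  0.32519233  0.03620799  1.34566654  0.18227441  3.14054194] [-2.95925227  0.06366405 -0.8444817 ] [-0.67078232 -0.81294285 -0.25274848]
```

View pics/c5.png

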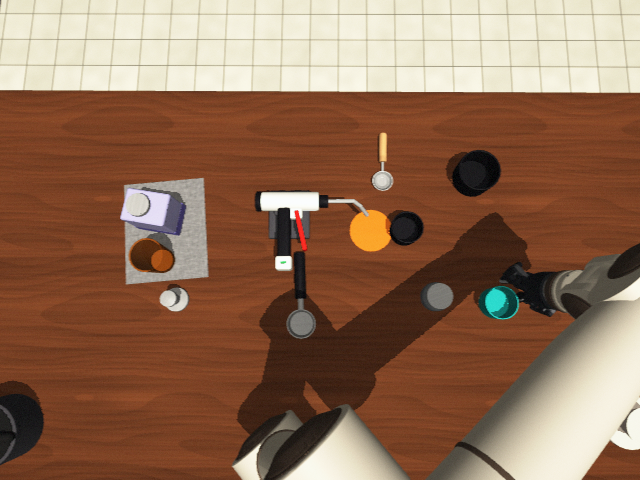

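The half turn ran joint 6 into its 3.14 limit, which dragged the tool off and nudged the turquoise cup, now at (499,302). The jar at (437,296) and the dosing cup at (405,228) are undisturbed. I'll lift, then unwind the other way, where j6 ends at about -1.8.

Request:
carry_out:
  motion:
    - [45,0,0,-0.3,0]
    - [45,0,0,-0.7,0]
    - [45,0,0,-1,-0.1]
    - [45,0,0,-1,-0.2]
    - [45,0,0,-1,-0.3]

```text
time: 9.15
ee_pos: [0.4385, -0.4443, 0.1411]
ee_rot: [-2.95, -0.027, -0.391]
force: [0.2, 0.3, -1.2]
gripper_width: 0.528
gripper_force: 0.0
```

The tool axis now leans a fixed 11°, with the gripper body leaning away from the tube. That helps clearance there and stays constant under shifts and twists. I'll work in the leaned frame.

```bash
cat >> h.py <<'E'
from scipy.spatial.transform import Rotation as Ro
def go(target):
    s=manip.sense(); R=Ro.from_euler("xyz",s["ee_rot"]).as_matrix()
    print("ee",s["ee_pos"].round(4),"j6",s["joint_pos"][[4,5]].round(2)," scaled",(R.T@(np.array(target)-s["ee_pos"])/.12).round(3))
    print("R",R.round(3).tolist()); return R
E
python3 - <<'E'
from h import *
R=go([.583,-.29,.14])
# twist so tool y lies in world xz plane (+x)
from scipy.optimize import brentq
f=lambda a:(R@Ro.from_euler("z",a).as_matrix())[1,1]
print([brentq(f,a,a+1) for a in np.arange(-4,3.,1) if f(a)*f(a+1)<0])
# row/col for finger line along world y
g=lambda a:(R@Ro.from_euler("z",a).as_matrix())[0,1]
print([brentq(g,a,a+1) for a in np.arange(-5,3.,1) if g(a)*g(a+1)<0])
E
```

```text
ee [ 0.4385 -0.4443  0.1411] j6 [0.18 2.65]  scaled [ 0.623 -1.613  0.339]
R [[0.924, -0.37, 0.097], [-0.381, -0.91, 0.166], [0.027, -0.19, -0.981]]
[-1.9676312600782677, 1.1739613935115254]
[-3.522029889246069, -0.3804372356562756, 2.7611554179335176]
```

Request:
carry_out:
  motion:
    - [45,0.1,-0.2,0,-0.1]
    - [45,0.2,-0.4,0.1,-0.2]
    - [45,0.3,-0.8,0.17,-0.3]
    - [45,0.31,-0.8,0.17,-0.4]
    - [45,0.31,-0.8,0.17,-0.5]
    - [45,0.31,-0.8,0.17,-0.6]
    - [45,0.31,-0.8,0.17,-0.7]
    - [45,0.31,-0.8,0.17,-0.8]
    - [45,0.31,-0.8,0.17,-0.9]
    - [45,0.31,-0.8,0.17,-1]

```text
time: 10.15
ee_pos: [0.5104, -0.3673, 0.1386]
ee_rot: [3.131, -0.194, 1.113]
force: [-0.1, -0.6, 0.2]
gripper_width: 0.526
gripper_force: 0.0
```

Run:
```python
from h import *
R=go([.583,-.29,.14])
print(np.arctan2(R[1,1],-R[1,0])/1.5, np.arctan2(R[1,1],R[1,0])/1.5)
```

```text
ee [ 0.5104 -0.3673  0.1386] j6 [0.19 1.32]  scaled [0.832 0.256 0.155]
R [[0.434, 0.896, 0.095], [0.88, -0.444, 0.168], [0.193, 0.011, -0.981]]
-1.7828214114281422 -0.3115736909650534
```

Request:
carry_out:
  motion:
    - [45,0.3,0.1,0.05,-0.1]
    - [45,0.6,0.2,0.1,-0.2]
    - [45,0.83,0.256,0.155,-0.312]
    - [45,0.83,0.256,0.155,-0.312]
    - [45,0.83,0.256,0.155,-0.312]

```text
time: 10.65
ee_pos: [0.5835, -0.2905, 0.1398]
ee_rot: [3.045, -0.169, 1.581]
force: [-0.1, -0.5, 1.6]
gripper_width: 0.529
gripper_force: 0.0
```

Run:
```python
from h import *
go([.583,-.265,.022])
cup((355,440,195,265))
```

```text
ee [ 0.5835 -0.2905  0.1398] j6 [0.19 1.02]  scaled [ 0.045 -0.098  0.999]
R [[-0.01, 0.995, 0.095], [0.986, -0.006, 0.168], [0.168, 0.095, -0.981]]
cup fit [ 0.58287431 -0.18382372] 0.036199078446082944 n 115 maxy -0.147144135653089 x 0.5463939078933424 0.6206031920244335 ee [ 0.58300414 -0.29127963  0.13989424]
```

Request:
carry_out:
  motion:
    - [45,0,-0.05,0.3,0]
    - [45,0,-0.07,0.6,0]
    - [45,0.02,-0.09,0.85,0]
    - [45,0.045,-0.098,0.99,0]
    - [45,0.045,-0.098,0.99,0]

```text
time: 11.2
ee_pos: [0.5805, -0.2659, 0.0204]
ee_rot: [3.049, -0.171, 1.577]
force: [0.0, -0.1, -0.3]
gripper_width: 0.529
gripper_force: 0.0
```

Run:
```python
from h import *
go([.583,-.165,.022])
```

```text
ee [ 0.5805 -0.2659  0.0204] j6 [0.19 1.06]  scaled [0.831 0.014 0.132]
R [[-0.006, 0.996, 0.092], [0.985, -0.01, 0.17], [0.17, 0.091, -0.981]]
```

Request:
carry_out:
  motion:
    - [45,0.1,0.02,0.015,0]
    - [45,0.2,0.02,0.03,0]
    - [45,0.3,0.02,0.045,0]
    - [45,0.4,0.02,0.06,0]
    - [45,0.5,0.02,0.08,0]
    - [45,0.6,0.02,0.095,0]
    - [45,0.68,0.02,0.11,0]
    - [45,0.74,0.02,0.12,0]
    - [45,0.8,0.02,0.125,0]
    - [45,0.83,0.02,0.13,0]

```text
time: 12.2
ee_pos: [0.5854, -0.1649, 0.0247]
ee_rot: [3.045, -0.169, 1.58]
force: [-0.3, -1.8, -0.1]
gripper_width: 0.526
gripper_force: 0.9
```

Run:
```python
from h import *
im,P=cup((330,440,195,265)); go([.584,-.15,.022])
im2,_=world("scene")
cv2.imwrite("pics/c6.png",np.hstack([cv2.resize(im2[180:330,200:400],(400,300)),cv2.resize(im[160:280,300:460],(400,300))]))
```

```text
cup fit [ 0.58547682 -0.12427956] 0.03608609655306255 n 74 maxy -0.08705056406608963 x 0.5482141646198108 0.6224566178004065 ee [ 0.58537714 -0.16477734  0.02462763]
ee [ 0.5854 -0.1648  0.0246] j6 [0.19 1.21]  scaled [ 0.118 -0.014  0.041]
R [[-0.009, 0.995, 0.095], [0.986, -0.007, 0.169], [0.169, 0.095, -0.981]]
```

View pics/c6.png

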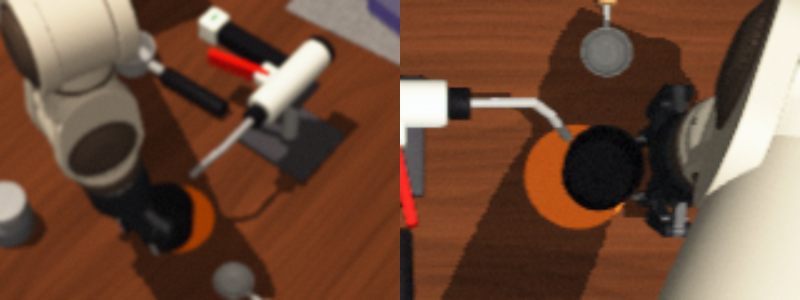

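The cup (right half, 600,168) is partly on the disc (578,178) and the gripper is clear of the tube. It needs about 18 mm more.

Request:
carry_out:
  motion:
    - [45,0.03,-0.01,0.01,0]
    - [45,0.06,-0.01,0.015,0]
    - [45,0.09,-0.01,0.02,0]
    - [45,0.12,-0.01,0.025,0]
    - [45,0.15,-0.01,0.028,0]
    - [45,0.15,-0.01,0.028,0]
    - [45,0.15,-0.01,0.028,0]

```text
time: 13.0
ee_pos: [0.5845, -0.1472, 0.0244]
ee_rot: [3.045, -0.169, 1.58]
force: [0.1, 1.1, -0.1]
gripper_width: 0.526
gripper_force: 0.0
```

Request:
carry_out:
  motion:
    - [45,-0.1,0,0,0]
    - [45,-0.3,0,0,0]
    - [45,-0.5,0,0,0]
    - [45,-0.7,0,-0.2,0]
    - [45,-0.7,0,-0.2,0]

```text
time: 13.5
ee_pos: [0.5835, -0.2383, 0.0356]
ee_rot: [3.042, -0.167, 1.577]
force: [0.7, 0.6, 0.3]
gripper_width: 0.526
gripper_force: 0.0
```

Run:
```python
from h import *
im,P=cup((330,440,195,265)); go([.5,-.24,.22])
b=P[195:265,330:440]; c=im[195:265,330:440]
hsv=cv2.cvtColor(c,cv2.COLOR_BGR2HSV); o=(cv2.inRange(hsv,(8,180,100),(22,255,255))>0)&(abs(b[...,2])<.01)
(ctr,r)=cv2.minEnclosingCircle(b[o][:,:2].astype(np.float32)); print("disc",ctr,r)
im2,_=world("scene")
cv2.imwrite("pics/c7.png",np.hstack([cv2.resize(im2[180:330,200:400],(400,300)),cv2.resize(im[160:280,300:460],(400,300))]))
```

```text
cup fit [ 0.58453749 -0.10571451] 0.03603279628093759 n 93 maxy -0.07047788260437615 x 0.5480141986970621 0.6222961409076249 ee [ 0.5833368 -0.2367039  0.0346596]
ee [ 0.5833 -0.2367  0.0347] j6 [0.19 1.1 ]  scaled [ 0.235 -0.541 -1.588]
R [[-0.006, 0.995, 0.098], [0.986, -0.01, 0.167], [0.167, 0.097, -0.981]]
disc (0.5870823860168457, -0.13606318831443787) 0.15619514882564545
```

View pics/c7.png

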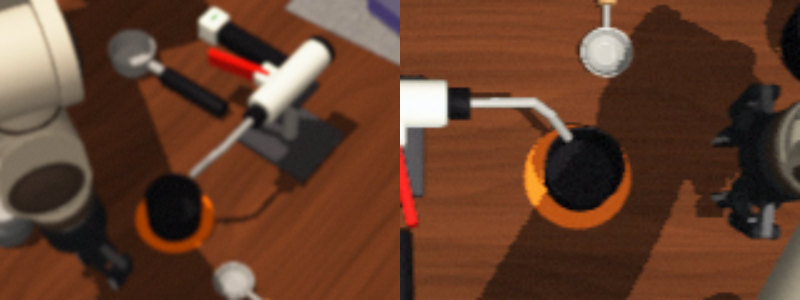

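The cup (right half, 583,168) stands well inside the disc, with its centre within about 3 mm. I'll withdraw upward and head for the squeeze point with the fingers across the grip.

Request:
carry_out:
  motion:
    - [85,0,0,-0.4,0]
    - [85,0,0,-0.8,0]
    - [85,0,0,-1,0]
    - [85,0,0,-1,0]

```text
time: 14.0
ee_pos: [0.5727, -0.255, 0.1556]
ee_rot: [3.039, -0.166, 1.581]
force: [0.3, 0.0, 0.7]
gripper_width: 0.997
gripper_force: 0.0
```

Request:
carry_out:
  motion:
    - [85,0,0,-0.3,-0.1]
    - [85,0,0,-0.7,-0.2]
    - [85,0,0,-0.8,-0.3]
    - [85,0,0,-0.8,-0.4]
    - [85,0,0,-0.8,-0.5]
    - [85,0,0,-0.8,-0.6]
    - [85,0,0,-0.8,-0.7]
    - [85,0,0,-0.8,-0.8]
    - [85,0,0,-0.8,-0.9]
    - [85,0,0,-0.8,-1]

```text
time: 15.0
ee_pos: [0.5624, -0.2697, 0.244]
ee_rot: [2.965, 0.083, 3.071]
force: [0.4, -0.2, -0.3]
gripper_width: 0.996
gripper_force: 0.0
```

Run:
```python
from h import *
R=go([.525,.061,.24]); print(np.arctan2(R[0,1],R[0,0])/1.5,np.arctan2(-R[0,1],-R[0,0])/1.5)
cup((330,440,195,265))
```

```text
ee [ 0.5624 -0.2697  0.244 ] j6 [ 0.19 -0.47]  scaled [0.506 2.686 0.471]
R [[-0.994, 0.055, 0.094], [0.07, 0.983, 0.169], [-0.083, 0.175, -0.981]]
2.0574708104657407 -0.03692429192745502
cup fit [ 0.5844464  -0.10585951] 0.035995368675031746 n 94 maxy -0.07056974624105533 x 0.5476447175054054 0.6222828896719186 ee [ 0.56234331 -0.26972496  0.24406144]
```

Request:
carry_out:
  motion:
    - [85,0.06,0.35,0.05,-0.037]
    - [85,0.12,0.7,0.1,-0.037]
    - [85,0.17,0.9,0.157,-0.037]

```text
time: 15.35
ee_pos: [0.5502, -0.1569, 0.2436]
ee_rot: [2.969, 0.092, 3.117]
force: [0.8, -0.5, -0.3]
gripper_width: 0.995
gripper_force: 0.0
```

Request:
carry_out:
  motion:
    - [85,0.06,0.35,0.05,0]
    - [85,0.12,0.7,0.1,0]
    - [85,0.17,0.9,0.157,0]

```text
time: 15.65
ee_pos: [0.532, -0.0467, 0.2417]
ee_rot: [2.97, 0.092, 3.117]
force: [0.9, -0.6, 0.8]
gripper_width: 0.998
gripper_force: 0.0
```

Request:
carry_out:
  motion:
    - [85,0.06,0.35,0.05,0]
    - [85,0.12,0.7,0.1,0]
    - [85,0.17,0.88,0.157,0]
    - [85,0.17,0.88,0.157,0]
    - [85,0.17,0.88,0.157,0]

```text
time: 16.15
ee_pos: [0.5145, 0.0587, 0.239]
ee_rot: [2.971, 0.092, 3.119]
force: [-1.1, -0.5, -0.3]
gripper_width: 0.994
gripper_force: 0.0
```

Run:
```python
from h import *
go([.5368,.0808,.1141])
# refine duster from the scene view: trigger top & grip
im,P=world("scene"); hsv=cv2.cvtColor(im,cv2.COLOR_BGR2HSV)
r=((hsv[...,0]<5)|(hsv[...,0]>175))&(hsv[...,1]>200)&(hsv[...,2]>90)&(P[...,2]>.12)&(P[...,2]<.17)&(P[...,0]>.45)&(P[...,0]<.65)&(P[...,1]>0)&(P[...,1]<.12)
q=P[r]; print(len(q), q.min(0),q.max(0),cv2.minAreaRect(q[q[:,2]>.148][:,:2].astype(np.float32)) if (q[:,2]>.148).sum()>4 else 0)
cv2.imwrite("pics/c8.png",cv2.resize(im[120:300,220:460],(800,600)))
```

```text
ee [0.5145 0.0587 0.239 ] j6 [0.17 0.05]  scaled [-0.085  0.006  1.07 ]
R [[-0.996, 0.007, 0.094], [0.023, 0.986, 0.168], [-0.092, 0.169, -0.981]]
195 [0.5114445  0.04418263 0.129787  ] [0.58812287 0.06855132 0.16226285] ((0.5497984290122986, 0.05724702775478363), (0.07835052162408829, 0.01531904935836792), 14.491644859313965)
```

View pics/c8.png

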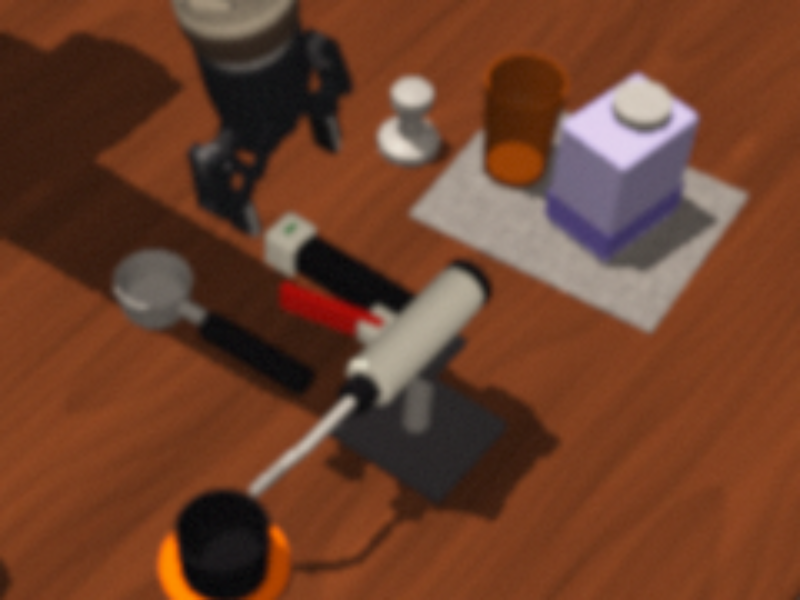

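The open fingers hover over the grip at about (265,180), and the trigger's free end measures y 0.044 as predicted. I'll descend along the tool axis.

Request:
carry_out:
  motion:
    - [85,-0.085,0.006,0.15,0]
    - [85,-0.085,0.006,0.3,0]
    - [85,-0.085,0.006,0.45,0]
    - [85,-0.085,0.006,0.6,0]
    - [85,-0.085,0.006,0.7,0]
    - [85,-0.085,0.006,0.8,0]
    - [85,-0.085,0.006,0.9,0]
    - [85,-0.085,0.006,1,0]
    - [85,-0.085,0.006,1,0]

```text
time: 17.1
ee_pos: [0.5359, 0.0788, 0.1214]
ee_rot: [2.971, 0.091, 3.119]
force: [0.7, -0.3, 0.7]
gripper_width: 0.995
gripper_force: 0.0
```

Run:
```python
from h import *
go([.5368,.0808,.1141])
im,P=world("scene")
cv2.imwrite("pics/c9.png",cv2.resize(im[150:270,250:410],(800,600),interpolation=cv2.INTER_CUBIC))
```

```text
ee [0.5359 0.0788 0.1214] j6 [0.16 0.08]  scaled [-0.001  0.006  0.063]
R [[-0.996, 0.007, 0.093], [0.023, 0.986, 0.168], [-0.091, 0.169, -0.981]]
```

View pics/c9.png

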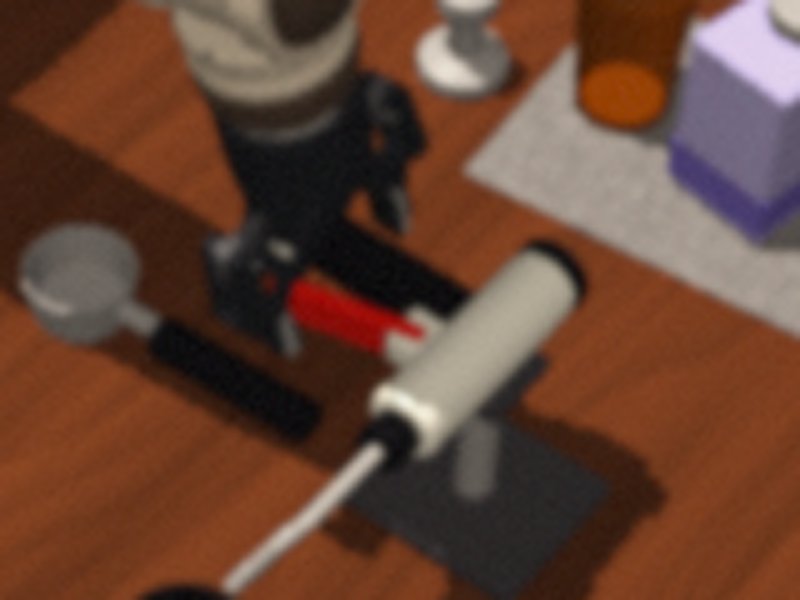

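The fingers straddle the grip and the trigger; the near finger is outside the trigger at (260,290). I'll recentre and squeeze.

Request:
carry_out:
  motion:
    - [85,0,0,0.06,0]
    - [75,0,0.035,0.06,0]
    - [65,0,0.07,0.06,0]
    - [55,0,0.07,0.06,0]
    - [40,0,0.07,0.06,0]
    - [40,0,0.07,0.06,0]
    - [40,0,0.07,0.06,0]
    - [40,0,0.07,0.06,0]
  force: 30

```text
time: 17.95
ee_pos: [0.5373, 0.0892, 0.119]
ee_rot: [2.969, 0.094, 3.12]
force: [-5.2, 3.2, 6.6]
gripper_width: 0.552
gripper_force: 32.1
```

Request:
carry_out:
  motion:
    - [40,0,0,0,0]
    - [40,0,0,0,0]
    - [40,0,0,0,0]
    - [40,0,0,0,0]

```text
time: 18.35
ee_pos: [0.5373, 0.0892, 0.119]
ee_rot: [2.969, 0.094, 3.12]
force: [-4.4, 3.0, 8.0]
gripper_width: 0.546
gripper_force: 32.1
```

Run:
```python
from h import *
print(manip.sense()["gripper_width"]*85.4)
im,P=world("scene"); cup((330,440,195,265))
cv2.imwrite("pics/c10.png",cv2.resize(im[150:320,240:420],(800,600),interpolation=cv2.INTER_CUBIC))
```

```text
46.665568461893116Traceback (most recent call last):
  File "<stdin>", line 3, in <module>
  File "h.py", line 18, in cup
    print("cup fit",s[:2],np.sqrt(s[2]+s[:2]@s[:2]),"n",len(q),"maxy",q[:,1].max(),"x",q[:,0].min(),q[:,0].max(),"ee",e)
                                                                      ~~~~~~~~~~^^
    return umr_maximum(a, axis, None, out, keepdims, initial, where)
ValueError: zero-size array to reduction operation maximum which has no identity
```

I've already viewed 11 pictures, one over the limit of 10, so from here I'll check by numbers only. The grip stalled at 46.7 mm with 32 N, which fits a trigger that is fully in. I'll hold it and check the bar's angle from the depth data.

Request:
carry_out:
  motion:
    - [40,0,0,0,0]
    - [40,0,0,0,0]
    - [40,0,0,0,0]
    - [40,0,0,0,0]
    - [40,0,0,0,0]
    - [40,0,0,0,0]

```text
time: 19.05
ee_pos: [0.5373, 0.0892, 0.1189]
ee_rot: [2.969, 0.094, 3.12]
force: [-4.7, 2.9, 7.1]
gripper_width: 0.552
gripper_force: 32.1
```

```bash
cat >> h.py <<'E'
def trig(n):
    im,P=world(n); hsv=cv2.cvtColor(im,cv2.COLOR_BGR2HSV)
    r=((hsv[...,0]<6)|(hsv[...,0]>174))&(hsv[...,1]>180)&(hsv[...,2]>70)&(P[...,2]>.12)&(P[...,2]<.17)&(P[...,0]>.45)&(P[...,0]<.65)&(P[...,1]>0)&(P[...,1]<.12)
    q=P[r]
    if len(q)>5: print(n,len(q),"x",q[:,0].min(),q[:,0].max(),"slope dy/dx",np.polyfit(q[:,0],q[:,1],1)[0])
    else: print(n,len(q))
E
python3 - <<'E'
from h import *
trig("scene");trig("top");print(manip.sense()["gripper_width"]*85.4)
E
```

```text
scene 115 x 0.5351262523604234 0.592275165310846 slope dy/dx -0.0025988267981782915
top 0
46.99323352714399
```

Slope is about 0, so the trigger is parallel to the grip and fully in. Now I'll release it and withdraw: open while shifting back 8 mm, then up along the tool axis.

Request:
carry_out:
  motion:
    - [60,0,0,0,0]
    - [75,0,-0.035,0,0]
    - [85,0,-0.07,0,0]
    - [85,0,-0.07,0,0]
    - [85,0,-0.07,0,0]
    - [85,0,-0.07,0,0]
    - [85,0,-0.07,-0.2,0]
    - [85,0,-0.07,-0.5,0]
    - [85,0,-0.07,-0.8,0]
    - [85,0,-0.07,-0.93,0]

```text
time: 20.15
ee_pos: [0.5271, 0.061, 0.2293]
ee_rot: [2.97, 0.097, 3.119]
force: [0.1, 0.4, 0.2]
gripper_width: 0.997
gripper_force: 0.0
```

Request:
carry_out:
  motion:
    - [85,0.2,0,-0.3,0]
    - [85,0.4,0,-0.4,0]
    - [85,0.8,0,-0.4,0]
    - [85,0.8,0,-0.4,0]
    - [85,0.8,0,-0.4,0]

```text
time: 20.65
ee_pos: [0.4261, 0.0554, 0.2645]
ee_rot: [2.97, 0.095, 3.119]
force: [-0.1, 0.5, 0.1]
gripper_width: 0.995
gripper_force: 0.0
```

```bash
sed -i 's/q=q\[q\[:,1\]>e\[1\]+.012\]; //' h.py
python3 - <<'E'
from h import *
trig("scene");trig("top");im,P=cup((330,440,195,265))
a=np.load("top.npy"); ok=(np.abs(P[...,2]-a[...,2])>.015)
for n,(u0,u1,v0,v1) in dict(jar=(415,460,275,315),spoon=(370,396,130,192),porta=(284,318,250,340),tamper=(158,190,285,312),tin=(120,185,185,235),tum=(127,176,236,273)).items():
    print(n,int(ok[v0:v1,u0:u1].sum()))
E
```

```text
scene 208 x 0.5129170451769779 0.5953008588939827 slope dy/dx 0.24087782041707984
top 176 x 0.5133388241978754 0.5963566194346329 slope dy/dx 0.22837491522161465
cup fit [ 0.58439059 -0.10558292] 0.03597597977629964 n 79 maxy -0.07053471211016002 x 0.548162550418755 0.6216480005798131 ee [0.42720287 0.0553796  0.26364546]
jar 0
spoon 0
porta 2945
tamper 0
tin 0
tum 0
```

The trigger is back out and the cup is on the disc. The portafilter difference is only the arm blocking the view.

```bash
python3 -c "
from bench import manip; print(manip.hand_in())"
```

```text
the job is handed in; nothing more can be done
None
```

The job is handed in with no verdict returned: by my measurements the cup stands within about 3 mm of the disc's centre, and the trigger went fully in for about a second and sprang back. A wrist turn into a joint limit nudged the turquoise cup (not among the listed bystanders), the arm hid the portafilter from the final check, and I viewed 11 pictures instead of 10.

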